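Tap a handwheel bearing cup home, square, in a shoe repair shop

TASK

The steel bearing cup has only been started, a little crooked, in the bore of the teal handwheel bracket. Take the orange-handled drift from its wooden stand and with its nose drive the cup in gently, a little at a time and alternately around its rim so that it never cocks, until it sits square and solid on the spacer hidden in the bore, and make sure of it with a steady press of about 18 N (never more than 24 N); then put the drift back upright in its stand. Don't touch the cup with the gripper, and leave the other things on the bench where they are.

Things in the scene. Friction and masses are not known exactly. Their poses are not given: they have to be found in the camera images.
- bracket: teal cast bearing bracket, fixed to the bench: foot 140 x 110 x 12 mm, upright round boss 90 mm across whose flat steel-faced top is 60 mm above the bench; origin on the bench under the bore's axis, z up along the bore
- bore (a point): centre of the bore's mouth in the boss's flat top face (56 mm bore), z up along the bore. Inside lies a spacer ring of unknown thickness: the cup is home when its skirt stands on it all round, the flange's underside then being 1 to 4.5 mm above this point; it can only be felt: a side that is home stops firmly (under 0.5 mm of give at 15 N)
- cup: bright steel bearing cup: ring flange 64 mm across, 6 mm thick, opening 34 mm, on a skirt 54 mm across, 18 mm long, started in the bore; origin at the centre of the flange's underside, z up along the cup's axis. At the start the origin is 9 to 11 mm above the bore's mouth, tilted up to 0.06 rad. It stays centred on the bore, and where it is left. Over 24 N harms the race; a tilt over 0.12 rad jams it
- cup_top (a point): centre of the flange's top face, 6 mm above its underside, z along the cup's axis; the flat top spans 17 to 32 mm from here, tap near 25 mm. Press fit with drag: pressed at one place it moves above about 3 N (plus 7 N per 10 mm/s of nose speed); that side sinks, the far side hardly moves: 2 mm pressed there lowers the centre 1 mm and tilts the cup about 0.04 rad
- drift_grip (a point): centre of the drift's orange square handle (22 x 22 mm, 46 mm tall, x and y across its flats, z up along the drift; 0.15 to 0.3 kg in all): grasp here. 23 mm below this point begins a black collar 31 mm across, 6 mm thick; under the collar a 16 mm shank with a rounded screw-in steel nose (radius 7.5 mm) on the axis, whose end is 63 to 71 mm below this point: how far differs each time, but stays fixed
- stand_hole (a point): centre of the mouth of the hole in the dark wooden drift stand (fixed block 75 x 75 x 55 mm, x and y along its sides): hole 21 mm wide, 50 mm deep, mouth 55 mm above the bench. The drift hangs in it upright, its collar resting on the mouth: handle centre 29 mm above this point
- old_cup: worn-out bearing cup to be left alone, dark steel ring 60 mm across, 16 mm high; origin at its underside centre
- polish_tin: flat blue polish tin, 76 mm across, 26 mm high; bystander; origin at its underside centre
- cream_jar: small white jar, yellow band, black cap, 48 mm across, 55 mm high; bystander; origin at its underside centre
- cream_jar2: the same jar with a red band; bystander; origin at its underside centre
- hammer: hammer lying flat, 220 mm long; bystander, not for this job; origin under its middle
- shoe_brush: brush lying flat; bystander; origin under its middle
- thread_cone: maroon cone of thread, 56 mm across the foot, 80 mm high; bystander; origin at its underside centre
Not all that is in view belongs to the job. What is meant by the part that bears drift_grip is not pink or white, and is the larger of those in its own colour.

How it is judged:
On the way, in this order (a step that is already met when the one before it is completed fails the run):
1. the drift is lifted out of its stand (z of drift_grip in the frame of stand_hole above 0.075 m), for 0.1 s.
2. the cup is home on its spacer: square within 0.03 rad and standing still under a press of over 13 N with the drift (angle between the z axis of cup_top and the z axis of bore, either way round below 0.03 rad and contact force between cup and drift above 13 N and linear speed of cup below 0.003 m/s), for 0.2 s.
At the end, for the whole second after the job is handed in: The cup stays where it was pressed home, square within 0.03 rad and its flange at most 5.5 mm above the bracket's face, and the drift hangs released in its stand's hole, its collar on the stand (within 5 mm), handle centred within 10 mm, upright within 0.15 rad (z of cup_top in the frame of bore below 0.0115 m and angle between the z axis of cup_top and the z axis of bore, either way round below 0.03 rad and horizontal distance between drift_grip and stand_hole below 0.01 m and z of drift_grip in the frame of stand_hole below 0.034 m and angle between drift_grip's own z axis and vertical below 0.15 rad); the robot touches nothing.
It fails at once if the cup is cocked by more than 0.12 rad (angle between the z axis of cup_top and the z axis of bore, either way round above 0.12 rad).
It fails at once if the drift presses the cup with more than 25 N (contact force between cup and drift above 25 N).
It fails at once if the gripper or arm touches the cup (contact force between cup and the fingers above 0.5 N or contact force between cup and the arm above 0.5 N).
It fails at once if another thing on the bench is moved by more than 30 mm (distance of any of old_cup, polish_tin, cream_jar, cream_jar2, hammer, shoe_brush, thread_cone from where it was at the start of the episode above 0.03 m).
It also fails if it takes over 72 s, if anything falls off the work surface, if the arm or the gripper's body presses on something with over 40 N, if the wrist force passes 120 N, or if a joint passes its speed limit or range.

ROBOT

A 7-joint arm with a two-finger parallel gripper is mounted at the origin on the work surface. World frame = base frame: x ahead of the robot, y to its left, z up, the work surface at z = 0. Lengths are in m, angles in rad, forces in N, time in s.
With the tool pointing down it reaches from about 0.4 to 0.75 m from the base axis. Payload 19.5 kg.
Tool frame: the origin (TCP) lies midway between the tips of the shut fingers; the grasp point (between the pads) lies 19 mm behind it (bot.grasp_offset is the distance from the TCP to the grasp point, in m); x points along the fingers, z is the direction in which the jaws open and shut, and the axes are right-handed (so a half turn about x gives the same grasp; the last joint's range is limited). The gripper opens to 85 mm and grips with 20 to 120 N. Pads are 22 mm wide; open, the fingers measure 114 mm over their backs; the gripper's body (76 mm by 85 mm) begins 54 mm behind the grasp point. The pads swing forward as they close: fully open they stand 13 mm farther back than shut.
Start: joints at [-1.366, 0.707, -0.028, 1.485, 0.022, 0.951, -0.075], TCP at [0.14, 0.558, 0.209] pointing down, gripper open.
Joint ranges: [-2.71, 2.71], [-0.32, 2.16], [-1.57, 1.52], [0, 2.45], [-1.46, 4.6], [0, 2.02], [-2.83, 2.83]. Speed limits (rad/s): [1.89, 1.89, 2.57, 2.57, 3.01, 3.01, 3.01].

INTERFACE

Orientations are given as a rotation vector (axis times angle).
In Python, from cell import bot gives the robot as it stands. The module is installed in compiled form; this text tells all that it offers.
- The arm moves only by the tool carry_out, never from a script. Its arguments are lists of equal length, an entry for each row: "offset": the shift along the world's x, y, z in cm, a list of three; "twist": the turn about the world's z in rad; "fingers": the finger opening in cm, from 0 to 8.54. In form: {"offset": [[x, y, z], ...], "twist": [twist, ...], "fingers": [fingers, ...]}. A call has 1 to 10 rows; each row is the pose to reach, as a shift and turn from the pose commanded when the call began; what a row does not reach only later rows make up. A row lasts 1/8 s, in which the tool goes at most 62.5 mm and 10.7 degrees, less where a joint would pass 70% of its speed; a pose out of reach is approached as far as the arm can. A call with a gripper value outside its range is refused whole. The fingers move at their own pace and stop on an object; "squeeze" is the grip in N (left out, the last holds). Time passes only in rows, so rows that repeat a pose let the fingers close. It gives the time, the measured TCP pose, the force and the opening at its end, in the units of the state.
- bot.read_state(): the state, without advancing time (a new reading comes with each control period).
- bot.capture(name): name is "scene" or "top"; returns the picture (420x560x3 uint8, red, green, blue); there is no depth.
- bot.get_calibration(name): a dict with "fx", "fy", "cx", "cy" (pixels), "rvec" (rotation vector, rad) and "tvec" (3), from world to camera coordinates, as OpenCV has them. Camera axes: x right, y down, z forward; pixel columns grow to the right and rows downward; lengths in m; the calibration is good to about 2 mm. A picture is of the moment at which its call begins. get_calibration takes no time and is no camera call.
- bot.job_done(): hands the job in, once; it reports no verdict.
Trained networks look in the newest picture that a camera, given by its name, has taken for a name from the list of things; names that differ only in an ending like _2 or _b are one class to them, and where a whole thing is asked for, a point or a joint stands for the part that bears it (a point fixed in the world has none). Each returns a list of dicts, best first, with "p" (0 to 1); they miss things now and then, are a little off and sometimes report something else, mostly with a low value. They report only what shows in the picture. A call takes as long as a camera call. They do not tell look-alikes from the thing itself.
- bot.cut_out(camera, name): "mask" (420x560 bool, what is visible of it) and "rect" ([left, top, right, bottom] in pixels, round what is visible of it).
- bot.pinpoint(camera, name): "point" ([column, row] in pixels: a listed point, or the origin of a listed thing).
The state is a dict: "time_s": time; "q": joint angles; "dq": joint speeds; "joint_torque": joint torques, N m; "tool_pos": TCP position; "orientation": TCP orientation; "ft_force": force on the tool from outside, world axes, zero at the start; "wrist_torque": the same for the moment, N m; "finger_gap": finger opening in m.
Only numpy, scipy, OpenCV 4.12 (cv2) and the standard library are available. Lean on these libraries where they do the work, as an engineer would, in place of code of your own. Each camera call takes 0.05 s, during which the arm holds its last target.

## Working session

There is one attempt and no reset: what is moved stays moved. The work goes in short steps, Python scripts to look and compute and a tool call to move; the robot and the scene stay as the last step left them, time stands still between calls to the robot, and variables do not carry over. Pictures are saved under pics/ and viewed, and the job is handed in when it is done.

Besides the shell and the picture viewer there is one more tool, called after "Request:" in YAML: its name, and indented under it one key for each argument. carry_out: Moves the arm, as the interface text tells. Its arguments: {"type":"object","properties":{"offset":{"type":"array"},"twist":{"type":"array"},"fingers":{"type":"array"},"squeeze":{"type":"number"}},"required":["offset","twist","fingers"]}

```bash
mkdir -p pics; ls; python3 - <<'E'
from cell import bot
import cv2,numpy as np
s=bot.read_state()
print(s['time_s'],s['tool_pos'],s['orientation'],s['ft_force'],s['finger_gap'],bot.grasp_offset)
for n in('scene','top'):
    im=bot.capture(n); cv2.imwrite(f'pics/{n}0.png',im[:,:,::-1])
    c=bot.get_calibration(n); print({k:np.round(v,4).tolist() for k,v in c.items()})
    for t in('drift_grip','stand_hole','bore','cup_top','bracket'):
        print(n,t,[(np.round(d['point'],1).tolist(),round(d['p'],2)) for d in bot.pinpoint(n,t)])
    print([(d['rect'],round(d['p'],2)) for d in bot.cut_out(n,'drift_grip')])
E
```

```text
pics
0.0 [0.14038025 0.55730818 0.20893448] [-1.02617246  1.31677498  1.02506797] [-0.26466401 -0.99113784 -0.258099  ] 0.0850964603385915 0.0187
{'fx': 484.2741, 'fy': 484.2741, 'cx': 283.8816, 'cy': 216.2933, 'rvec': [1.9311, 1.2672, -0.641], 'tvec': [-0.2024, -0.2616, 1.5956]}
scene drift_grip [([160.2, 198.7], 0.71), ([130.1, 213.1], 0.59), ([144.1, 221.5], 0.58), ([112.0, 249.2], 0.53)]
scene stand_hole [([147.0, 233.4], 0.85)]
scene bore [([285.6, 195.4], 0.91)]
scene cup_top [([284.4, 191.1], 0.87)]
scene bracket []
[([153.0, 189.6, 166.1, 220.1], 0.76), ([138.1, 209.4, 156.5, 233.4], 0.66), ([123.5, 210.1, 132.4, 227.8], 0.52), ([105.3, 239.9, 119.3, 262.3], 0.48), ([271.0, 181.9, 296.8, 203.3], 0.37)]
{'fx': 421.6284, 'fy': 421.6284, 'cx': 279.9191, 'cy': 212.429, 'rvec': [2.1862, -2.1733, 0.0906], 'tvec': [-0.0269, 0.5851, 0.975]}
top drift_grip [([393.5, 310.8], 0.69), ([415.9, 264.1], 0.63), ([429.6, 305.1], 0.56), ([446.4, 256.5], 0.53)]
top stand_hole [([410.9, 266.2], 0.95)]
top bore [([260.4, 262.5], 0.62)]
top cup_top [([256.6, 261.1], 0.93)]
top bracket [([261.2, 256.9], 0.74), ([413.8, 263.3], 0.56), ([222.9, 285.9], 0.44), ([353.7, 167.5], 0.43)]
[([404.2, 260.2, 423.9, 273.7], 0.8), ([418.1, 299.3, 429.4, 311.4], 0.68), ([383.8, 302.1, 398.7, 319.5], 0.48), ([412.8, 160.2, 445.6, 185.2], 0.46), ([106.7, 225.1, 134.8, 245.6], 0.32), ([222.3, 93.6, 261.8, 187.4], 0.32)]
```

```bash
python3 - <<'E'
import cv2,numpy as np
a=cv2.imread('pics/scene0.png');b=cv2.imread('pics/top0.png')
A=cv2.resize(a[160:290,80:220],None,fx=4,fy=4,interpolation=cv2.INTER_CUBIC)
B=cv2.resize(b[230:340,360:480],None,fx=4,fy=4,interpolation=cv2.INTER_CUBIC)
cv2.imwrite('pics/cropA.png',A);cv2.imwrite('pics/cropB.png',B)
E
```

```text
(no output)
```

View pics/scene0.png

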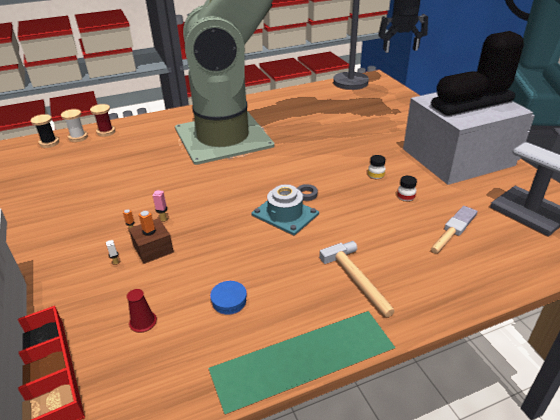

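View pics/top0.png

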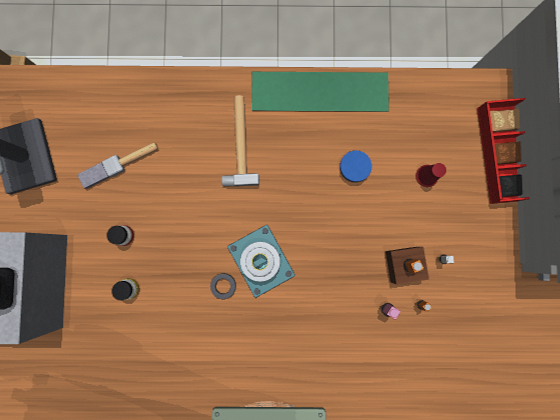

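View pics/cropA.png

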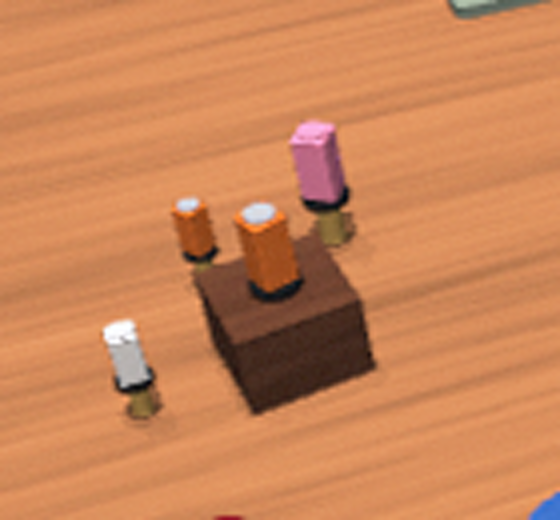

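View pics/cropB.png

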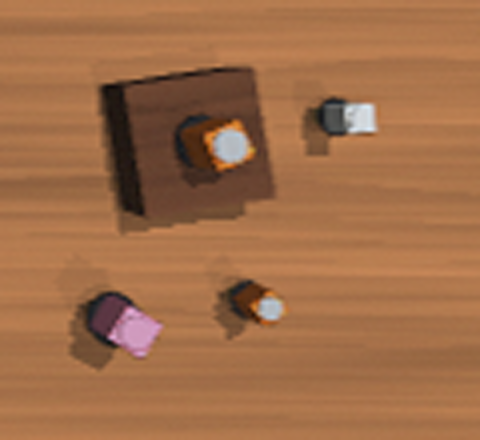

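Candidates for the drift, in the scene picture: pink (160,199), small orange (130,213), orange in the stand (147,222), white (112,249). The one in the stand fits, because it is neither pink nor white and is the larger of the two orange ones. The crops confirm this. Next I'll triangulate.

```bash
cat > h.py <<'E'
from cell import bot
import cv2,numpy as np
from scipy.spatial.transform import Rotation as R
def cam(n):
    c=bot.get_calibration(n); K=np.array([[c['fx'],0,c['cx']],[0,c['fy'],c['cy']],[0,0,1.]])
    return K,cv2.Rodrigues(np.array(c['rvec'],float))[0],np.array(c['tvec'],float).reshape(3,1)
def proj(n,p):
    K,Rm,t=cam(n); return cv2.projectPoints(np.atleast_2d(np.array(p,float)),cv2.Rodrigues(Rm)[0],t,K,None)[0][:,0]
def tri(a,b):
    P=[K@np.hstack([Rm,t]) for K,Rm,t in(cam('scene'),cam('top'))]
    X=cv2.triangulatePoints(P[0],P[1],np.array(a,float).reshape(2,1),np.array(b,float).reshape(2,1))[:,0]
    return X[:3]/X[3]
def atz(n,px,z):
    K,Rm,t=cam(n); C=(-Rm.T@t)[:,0]; d=Rm.T@np.linalg.inv(K)@np.array([px[0],px[1],1.]); return C+d*(z-C[2])/d[2]
E
python3 - <<'E'
from h import *
np.set_printoptions(precision=4,suppress=True)
s=bot.read_state()
print('tcp px',proj('scene',s['tool_pos']),proj('top',s['tool_pos']))
print(R.from_rotvec(s['orientation']).as_matrix())
print('cams',[(-Rm.T@t)[:,0] for K,Rm,t in(cam('scene'),cam('top'))])
print('grip',tri((144.1,221.5),(415.9,264.1)))
print('hole',tri((147,233.4),(410.9,266.2)), atz('top',(410.9,266.2),.055),atz('scene',(147,233.4),.055))
print('bore',tri((285.6,195.4),(260.4,262.5)),atz('top',(260.4,262.5),.06),atz('scene',(285.6,195.4),.06))
print('cup',tri((284.4,191.1),(256.6,261.1)),atz('top',(256.6,261.1),.076),atz('scene',(284.4,191.1),.076))
E
python3 - <<'E'
import cv2
a=cv2.imread('pics/scene0.png');b=cv2.imread('pics/top0.png')
A=cv2.resize(a[165:240,240:330],None,fx=6,fy=6,interpolation=cv2.INTER_CUBIC)
B=cv2.resize(b[215:305,215:305],None,fx=6,fy=6,interpolation=cv2.INTER_CUBIC)
cv2.imwrite('pics/cupA.png',A);cv2.imwrite('pics/cupB.png',B)
E
```

```text
tcp px [[398.4101  61.9316]] [[-36.4247 442.6529]]
[[-0.     -0.9697  0.2443]
 [-0.0001  0.2443  0.9697]
 [-1.     -0.     -0.0001]]
cams [array([ 1.3932, -0.3589,  0.7653]), array([ 0.5031, -0.0229,  1.0199])]
grip [ 0.4678 -0.3232  0.0866]
hole [ 0.4617 -0.3236  0.047 ] [ 0.4619 -0.3219  0.055 ] [ 0.4725 -0.3235  0.055 ]
bore [0.4697 0.0233 0.0597] [0.4684 0.02   0.06  ] [0.4709 0.0256 0.06  ]
cup [0.4709 0.0251 0.0735] [0.472  0.0278 0.076 ] [0.4735 0.0215 0.076 ]
```

View pics/cupA.png

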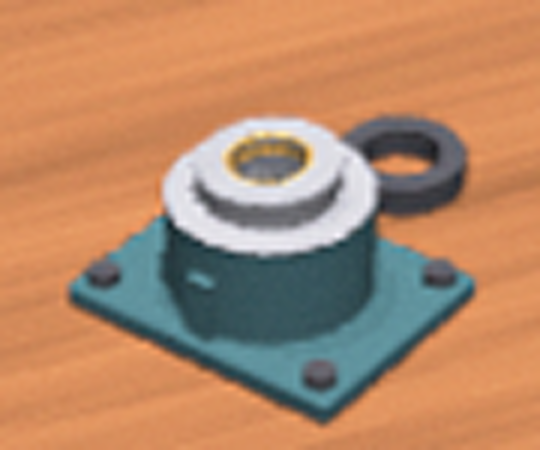

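View pics/cupB.png

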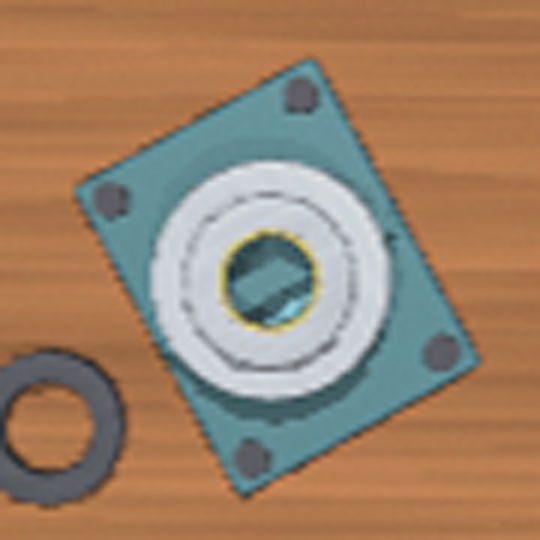

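```bash
python3 - <<'E'
from h import *
np.set_printoptions(precision=4,suppress=True)
b=cv2.imread('pics/top0.png');a=cv2.imread('pics/scene0.png')
for n,im,c in(('top',b,(416,265)),('scene',a,(146,222))):
    hsv=cv2.cvtColor(im,cv2.COLOR_BGR2HSV)
    x0,y0=c; w=hsv[y0-20:y0+20,x0-20:x0+20]
    g=((w[...,1]<60)&(w[...,2]>130)).astype(np.uint8)
    N,l,st,ce=cv2.connectedComponentsWithStats(g)
    for i in range(1,N): print(n,st[i],ce[i]+[x0-20,y0-20], atz(n,ce[i]+[x0-20,y0-20],.107))
print(tri((144.1,212.9),(417.4,266.3)))
# block top corners (crop coords /4)
for p in[(118,85),(250,68),(275,195),(142,215)]:
    q=(p[0]/4+360-.4,p[1]/4+230-.4); print(atz('top',q,.055))
print('pred hole px',proj('scene',[.466,-.323,.107]),proj('top',[.466,-.323,.107]))
# boss circle
print(atz('top',(259.7,261.3),.06), atz('scene',(240+271/6-.4,165+185/6-.4),.06))
for t in('pink',(390,311)),('so',(424,305)),('white',(447,259)): print(t[0],atz('top',t[1],.04))
h=np.array([[200,122],[245,118],[255,165],[212,170]])/4+[360,230]
print([atz('top',q,.107) for q in h])
E
python3 - <<'E'
import cv2
b=cv2.imread('pics/top0.png')
cv2.imwrite('pics/hand.png',cv2.resize(b[242:292,382:432],None,fx=12,fy=12,interpolation=cv2.INTER_CUBIC))
E
```

```text
top [18 17  8  9 53] [417.4151 265.9623] [ 0.4647 -0.3198  0.107 ]
scene [0 8 3 3 8] [126.875 210.875] [ 0.4399 -0.3533  0.107 ]
scene [15  9  8  5 32] [144.3438 212.9062] [ 0.4641 -0.3182  0.107 ]
[ 0.4641 -0.3191  0.1074]
[ 0.4963 -0.2728  0.055 ]
[ 0.5064 -0.3483  0.055 ]
[ 0.4347 -0.3609  0.055 ]
[ 0.4231 -0.2853  0.055 ]
pred hole px [[142.3473 213.9082]] [[418.8941 265.3509]]
[0.4711 0.0217 0.06  ] [0.4702 0.0236 0.06  ]
pink [ 0.3591 -0.2767  0.04  ]
so [ 0.3731 -0.3548  0.04  ]
white [ 0.4782 -0.4103  0.04  ]
[array([ 0.4763, -0.3041,  0.107 ]), array([ 0.4785, -0.3283,  0.107 ]), array([ 0.4535, -0.3332,  0.107 ]), array([ 0.4507, -0.31  ,  0.107 ])]
```

View pics/hand.png

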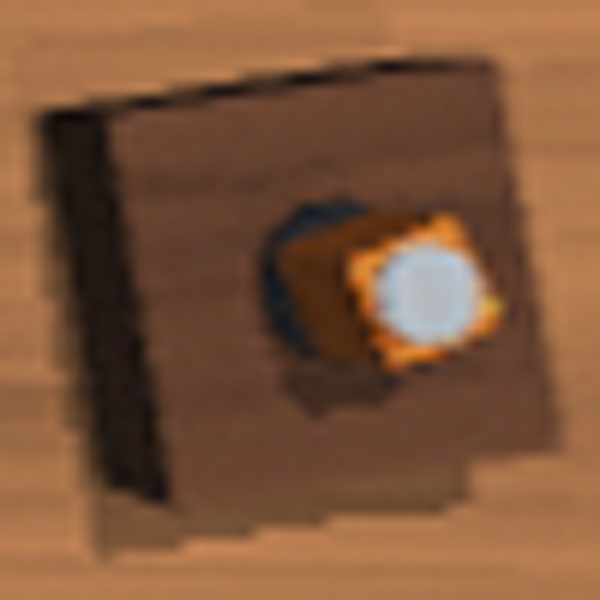

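```bash
python3 - <<'E'
from h import *
np.set_printoptions(precision=4,suppress=True)
print([atz('scene',p,0) for p in[(406,155),(476,177)]])
for z in(.1,.15,.2,.25): print(z,[atz('top',p,z) for p in[(66,235),(66,344)]],[atz('scene',p,z) for p in[(411,92),(472,122)]])
E
```

```text
[array([0.347 , 0.4796, 0.    ]), array([0.5324, 0.59  , 0.    ])]
0.1 [array([0.5269, 0.4423, 0.1   ]), array([0.2947, 0.4312, 0.1   ])] [array([0.1464, 0.6196, 0.1   ]), array([0.4039, 0.6562, 0.1   ])]
0.15 [array([0.5256, 0.417 , 0.15  ]), array([0.306 , 0.4065, 0.15  ])] [array([0.2401, 0.5461, 0.15  ]), array([0.4783, 0.5799, 0.15  ])]
0.2 [array([0.5243, 0.3917, 0.2   ]), array([0.3174, 0.3819, 0.2   ])] [array([0.3338, 0.4726, 0.2   ]), array([0.5526, 0.5036, 0.2   ])]
0.25 [array([0.523 , 0.3664, 0.25  ]), array([0.3287, 0.3572, 0.25  ])] [array([0.4275, 0.399 , 0.25  ]), array([0.627 , 0.4273, 0.25  ])]
```

Request:
carry_out:
  offset:
    - [2.5,-4.5,2]
    - [5,-9,4]
    - [7.5,-13.4,5]
    - [10,-17.8,5]
    - [13.2,-22.4,5]
    - [16.4,-27,5]
    - [19.6,-31.6,4]
    - [22.8,-36.2,4]
    - [26,-40.8,3]
    - [26.5,-45,3]
  twist: [0,0,-0.1,-0.2,-0.3,-0.4,-0.5,-0.6,-0.7,-0.836]
  fingers: [8.5,8.5,8.5,7,6,5,4.5,4.5,4.5,4.5]

```text
time_s: 1.95
tool_pos: [0.4066, 0.1054, 0.2389]
orientation: [-0.379, 1.538, 0.378]
ft_force: [0.1, -0.2, 0.2]
finger_gap: 0.0452
```

Request:
carry_out:
  offset:
    - [0.8,-5.5,0]
    - [1.6,-11,0]
    - [2.4,-16.5,0]
    - [3.2,-22,0]
    - [4,-27.5,0]
    - [4.8,-33,0]
    - [5.6,-38.5,-2]
    - [5.9,-42.7,-5]
    - [5.9,-42.7,-9]
    - [5.9,-42.7,-9]
  twist: [0,0,0,0,0,0,0,0,0,0]
  fingers: [4.5,4.5,4.5,4.5,4.5,4.5,4.5,4.5,4.5,4.5]

```text
time_s: 3.2
tool_pos: [0.4635, -0.3188, 0.1476]
orientation: [-0.38, 1.54, 0.385]
ft_force: [0.4, 0.1, 0.7]
finger_gap: 0.0449
```

```bash
python3 - <<'E'
from h import *
im=[bot.capture(n)[:,:,::-1] for n in('scene','top')]
cv2.imwrite('pics/h1.png',np.hstack([cv2.resize(im[0][120:290,60:230],(400,400)),cv2.resize(im[1][190:340,330:480],(400,400))]))
s=bot.read_state();print(s['tool_pos'],s['ft_force'],R.from_rotvec(s['orientation']).as_matrix()[:,2],s['q'])
E
```

```text
[ 0.46494341 -0.31927856  0.15059434] [ 0.09093982 -0.07196104  0.55157611] [8.83013678e-01 4.69347087e-01 3.93958943e-04] [ 0.48710398  0.76853016  0.11306651  1.60665985 -0.11268512  0.77201002
  1.13795579]
```

View pics/h1.png

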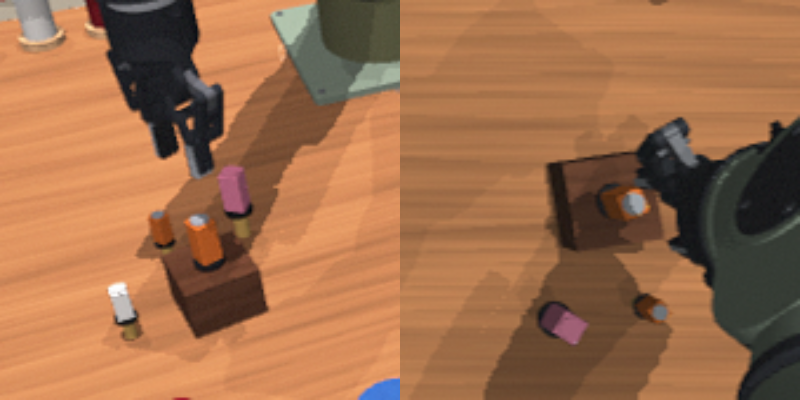

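The gripper hovers above the orange drift in the stand, with its jaws lined up to the flats. Now I'll lower it and grasp.

Request:
carry_out:
  offset:
    - [0,0,-2]
    - [0,0,-4]
    - [0,0,-6]
    - [0,0,-7.5]
    - [0,0,-8.2]
    - [0,0,-8.2]
  twist: [0,0,0,0,0,0]
  fingers: [4.5,4.5,4.5,4.5,4.5,4.5]

```text
time_s: 4.05
tool_pos: [0.4647, -0.3195, 0.0677]
orientation: [-0.383, 1.537, 0.382]
ft_force: [0.3, 0.4, -0.3]
finger_gap: 0.0448
```

```bash
python3 - <<'E'
from h import *
im=[bot.capture(n)[:,:,::-1] for n in('scene','top')]
cv2.imwrite('pics/h2.png',np.hstack([cv2.resize(im[0][150:270,80:200],(400,400),interpolation=cv2.INTER_CUBIC),cv2.resize(im[1][220:320,360:460],(400,400),interpolation=cv2.INTER_CUBIC)]))
s=bot.read_state();print(s['tool_pos'],s['ft_force'])
E
```

```text
[ 0.46474627 -0.31959719  0.06803914] [ 0.18617778 -0.74977658 -0.12272633]
```

View pics/h2.png

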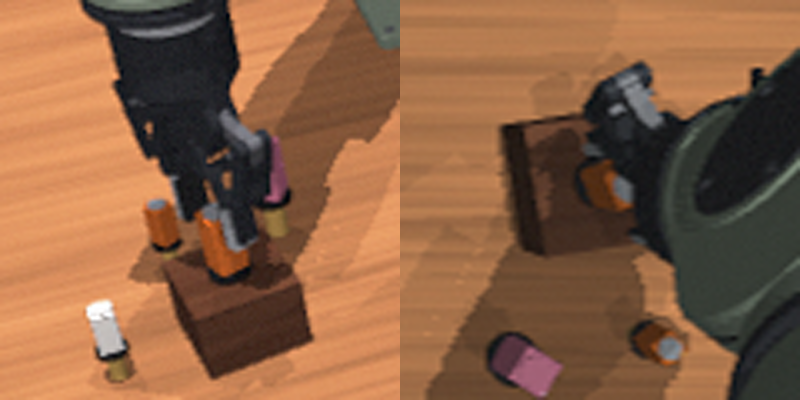

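Request:
carry_out:
  offset:
    - [0,0,0]
    - [0,0,0]
    - [0,0,0]
    - [0,0,0]
    - [0,0,0]
  twist: [0,0,0,0,0]
  fingers: [3,2,1.5,1.5,1.5]
  squeeze: 70

```text
time_s: 4.78
tool_pos: [0.4646, -0.3194, 0.068]
orientation: [-0.383, 1.536, 0.382]
ft_force: [-2.3, 1.3, 9.0]
finger_gap: 0.0205
```

Request:
carry_out:
  offset:
    - [0,0,1]
    - [0,0,3]
    - [0,0,6]
    - [0,0,10]
    - [0,0,12]
    - [0,0,12]
  twist: [0,0,0,0,0,0]
  fingers: [1.5,1.5,1.5,1.5,1.5,1.5]

```text
time_s: 5.52
tool_pos: [0.4648, -0.3197, 0.1887]
orientation: [-0.384, 1.535, 0.381]
ft_force: [0.4, 0.2, -2.4]
finger_gap: 0.0203
```

```bash
python3 - <<'E'
from h import *
im=[bot.capture(n)[:,:,::-1] for n in('scene','top')]
cv2.imwrite('pics/h3.png',np.hstack([cv2.resize(im[0][110:260,60:210],(400,400),interpolation=cv2.INTER_CUBIC),cv2.resize(im[1][220:320,360:460],(400,400),interpolation=cv2.INTER_CUBIC)]))
s=bot.read_state();print(s['tool_pos'],s['ft_force'],s['finger_gap'])
E
```

```text
[ 0.4641867  -0.31923213  0.18677027] [-0.91300938 -0.02296494 -3.06775343] 0.02028992027652341
```

View pics/h3.png

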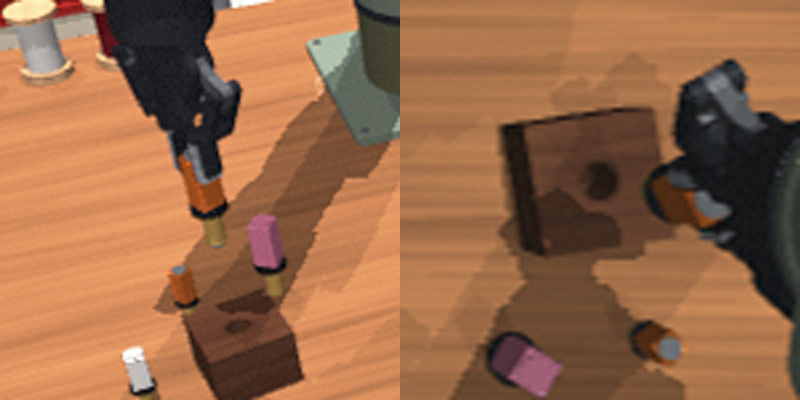

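Request:
carry_out:
  offset:
    - [0.4,5,0]
    - [0.8,10,0]
    - [1.3,15,0]
    - [1.8,20,0]
    - [2.3,25,0]
    - [2.8,30,0]
    - [3.05,34.2,-1.5]
    - [3.05,34.2,-4]
    - [3.05,34.2,-4]
    - [3.05,34.2,-4]
  twist: [0,0,0,0,0,0,0,0,0,0]
  fingers: [1.5,1.5,1.5,1.5,1.5,1.5,1.5,1.5,1.5,1.5]

```text
time_s: 6.88
tool_pos: [0.495, 0.0219, 0.1477]
orientation: [-0.382, 1.537, 0.382]
ft_force: [-0.3, -0.9, -1.6]
finger_gap: 0.0205
```

```bash
python3 - <<'E'
from h import *
im=[bot.capture(n)[:,:,::-1] for n in('scene','top')]
cv2.imwrite('pics/h4.png',np.hstack([cv2.resize(im[0][150:240,240:330],(400,400),interpolation=cv2.INTER_CUBIC),cv2.resize(im[1][215:305,215:305],(400,400),interpolation=cv2.INTER_CUBIC)]))
s=bot.read_state();print(s['tool_pos'],s['ft_force'],s['finger_gap'],s['wrist_torque'])
E
```

```text
[0.4952486  0.02205628 0.14801687] [-0.2912172  -0.22712549 -2.68274676] 0.020484782003483172 [-0.02110611 -0.00456523 -0.07771745]
```

View pics/h4.png

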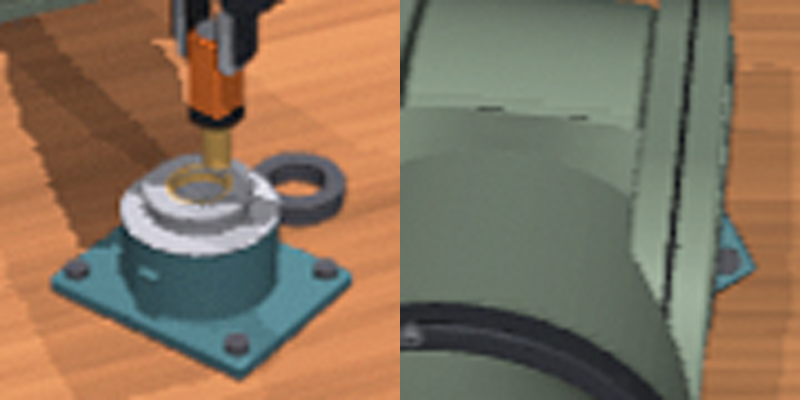

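```bash
python3 - <<'E'
from h import *
f=400/90
for p in[(.4705,.0225,.076),(.4952,.022,.076),(.4705,.0475,.076),(.4952,.022,.0955),(.4952,.022,.113),(.4705,.0225,.06)]:
    print(p,(proj('scene',p)[0]-[240,150])*f)
E
```

```text
(0.4705, 0.0225, 0.076) [196.92117387 179.44761355]
(0.4952, 0.022, 0.076) [213.53447423 202.76895529]
(0.4705, 0.0475, 0.076) [237.53298473 169.10669972]
(0.4952, 0.022, 0.0955) [213.16722458 173.73070395]
(0.4952, 0.022, 0.113) [212.83127367 147.16722909]
(0.4705, 0.0225, 0.06) [197.34570396 202.68155432]
```

Request:
carry_out:
  offset:
    - [0,0,-0.6]
    - [0,0,-1.1]
    - [0,0,-1.3]
    - [0,0,-1.4]
    - [0,0,-1.5]
  twist: [0,0,0,0,0]
  fingers: [1.5,1.5,1.5,1.5,1.5]

```text
time_s: 7.6
tool_pos: [0.495, 0.0225, 0.1324]
orientation: [-0.383, 1.537, 0.383]
ft_force: [-0.2, -0.0, -2.3]
finger_gap: 0.02
```

```bash
cat > st.py <<'E'
from h import *
s=bot.read_state();print(round(s['time_s'],2),np.round(s['tool_pos'],4),np.round(s['ft_force'],2),np.round(s['wrist_torque'],2),round(s['finger_gap'],4))
E
python3 st.py
```

```text
7.6 [0.495  0.0225 0.1324] [-0.19 -0.04 -2.32] [-0.01 -0.    0.04] 0.02
```

Request:
carry_out:
  offset:
    - [0,0,-0.1]
    - [0,0,-0.2]
    - [0,0,-0.3]
  twist: [0,0,0]
  fingers: [1.5,1.5,1.5]

```text
time_s: 7.98
tool_pos: [0.495, 0.0225, 0.1293]
orientation: [-0.383, 1.537, 0.383]
ft_force: [-0.1, 0.1, -2.9]
finger_gap: 0.0204
```

Request:
carry_out:
  offset:
    - [0,0,-0.08]
    - [0,0,-0.16]
    - [0,0,-0.24]
  twist: [0,0,0]
  fingers: [1.5,1.5,1.5]

```text
time_s: 8.35
tool_pos: [0.4949, 0.0225, 0.1269]
orientation: [-0.383, 1.537, 0.383]
ft_force: [-0.5, -0.0, -3.2]
finger_gap: 0.0201
```

Commanded z is 0.1276, and no contact yet.

Request:
carry_out:
  offset:
    - [0,0,-0.08]
    - [0,0,-0.16]
    - [0,0,-0.24]
  twist: [0,0,0]
  fingers: [1.5,1.5,1.5]

```text
time_s: 8.72
tool_pos: [0.495, 0.0225, 0.1246]
orientation: [-0.383, 1.537, 0.382]
ft_force: [-0.2, 0.6, 2.4]
finger_gap: 0.0204
```

Request:
carry_out:
  offset:
    - [0,0,0.6]
    - [-2.5,0,0.7]
    - [-5,0,0.6]
    - [-5,0,0.4]
    - [-5,0,0.3]
    - [-5,0,0.22]
    - [-5,0,0.14]
    - [-5,0,0.07]
    - [-5,0,0]
  twist: [0,0,0,0,0,0,0,0,0]
  fingers: [1.5,1.5,1.5,1.5,1.5,1.5,1.5,1.5,1.5]

```text
time_s: 9.85
tool_pos: [0.445, 0.0225, 0.1245]
orientation: [-0.383, 1.537, 0.383]
ft_force: [-0.2, -0.2, -2.8]
finger_gap: 0.0205
```

```bash
python3 st.py
```

```text
9.85 [0.445  0.0225 0.1245] [-0.17 -0.16 -2.78] [-0.03 -0.02 -0.04] 0.0205
```

Request:
carry_out:
  offset:
    - [0,0,0.6]
    - [1.3,1.3,0.7]
    - [2.5,2.5,0.6]
    - [2.5,2.5,0.4]
    - [2.5,2.5,0.3]
    - [2.5,2.5,0.22]
    - [2.5,2.5,0.14]
    - [2.5,2.5,0.07]
    - [2.5,2.5,0]
  twist: [0,0,0,0,0,0,0,0,0]
  fingers: [1.5,1.5,1.5,1.5,1.5,1.5,1.5,1.5,1.5]

```text
time_s: 10.98
tool_pos: [0.47, 0.0475, 0.1247]
orientation: [-0.383, 1.537, 0.382]
ft_force: [-0.9, -0.5, 3.5]
finger_gap: 0.0201
```

Request:
carry_out:
  offset:
    - [0,0,0.6]
    - [0,-2.5,0.7]
    - [0,-5,0.6]
    - [0,-5,0.4]
    - [0,-5,0.3]
    - [0,-5,0.22]
    - [0,-5,0.14]
    - [0,-5,0.07]
    - [0,-5,0]
  twist: [0,0,0,0,0,0,0,0,0]
  fingers: [1.5,1.5,1.5,1.5,1.5,1.5,1.5,1.5,1.5]

```text
time_s: 12.1
tool_pos: [0.47, -0.0024, 0.1245]
orientation: [-0.383, 1.537, 0.383]
ft_force: [0.4, -0.3, -2.4]
finger_gap: 0.0204
```

Request:
carry_out:
  offset:
    - [0,0,0.5]
    - [1.3,1.3,0.5]
    - [2.5,2.5,0.4]
    - [2.5,2.5,0.2]
    - [2.5,2.5,0.1]
    - [2.5,2.5,0.03]
    - [2.5,2.5,-0.04]
    - [2.5,2.5,-0.12]
  twist: [0,0,0,0,0,0,0,0]
  fingers: [1.5,1.5,1.5,1.5,1.5,1.5,1.5,1.5]

```text
time_s: 13.1
tool_pos: [0.495, 0.0223, 0.1236]
orientation: [-0.382, 1.537, 0.382]
ft_force: [-1.0, -0.2, 5.3]
finger_gap: 0.0202
```

Request:
carry_out:
  offset:
    - [0,0,0.5]
    - [-2.5,0,0.5]
    - [-5,0,0.4]
    - [-5,0,0.25]
    - [-5,0,0.15]
    - [-5,0,0.07]
    - [-5,0,0]
  twist: [0,0,0,0,0,0,0]
  fingers: [1.5,1.5,1.5,1.5,1.5,1.5,1.5]

```text
time_s: 13.98
tool_pos: [0.4453, 0.0225, 0.1233]
orientation: [-0.383, 1.536, 0.382]
ft_force: [0.4, 0.2, 1.7]
finger_gap: 0.0203
```

Request:
carry_out:
  offset:
    - [0,0,0.5]
    - [1.3,1.3,0.5]
    - [2.5,2.5,0.4]
    - [2.5,2.5,0.25]
    - [2.5,2.5,0.15]
    - [2.5,2.5,0.07]
    - [2.5,2.5,0]
  twist: [0,0,0,0,0,0,0]
  fingers: [1.5,1.5,1.5,1.5,1.5,1.5,1.5]

```text
time_s: 14.85
tool_pos: [0.4698, 0.0472, 0.1235]
orientation: [-0.382, 1.537, 0.382]
ft_force: [-2.6, -0.5, 4.0]
finger_gap: 0.0204
```

Request:
carry_out:
  offset:
    - [0,0,0.5]
    - [0,-2.5,0.5]
    - [0,-5,0.4]
    - [0,-5,0.25]
    - [0,-5,0.15]
    - [0,-5,0.07]
    - [0,-5,0]
  twist: [0,0,0,0,0,0,0]
  fingers: [1.5,1.5,1.5,1.5,1.5,1.5,1.5]

```text
time_s: 15.72
tool_pos: [0.47, -0.002, 0.1233]
orientation: [-0.383, 1.537, 0.383]
ft_force: [-0.5, -1.0, -2.9]
finger_gap: 0.0205
```

Request:
carry_out:
  offset:
    - [0,0,0.5]
    - [1.3,1.3,0.5]
    - [2.5,2.5,0.4]
    - [2.5,2.5,0.2]
    - [2.5,2.5,0.08]
    - [2.5,2.5,0]
    - [2.5,2.5,-0.08]
    - [2.5,2.5,-0.15]
  twist: [0,0,0,0,0,0,0,0]
  fingers: [1.5,1.5,1.5,1.5,1.5,1.5,1.5,1.5]

```text
time_s: 16.73
tool_pos: [0.4949, 0.0223, 0.122]
orientation: [-0.382, 1.537, 0.382]
ft_force: [-0.5, -0.8, 4.2]
finger_gap: 0.0203
```

Request:
carry_out:
  offset:
    - [0,0,0.5]
    - [-2.5,0,0.5]
    - [-5,0,0.4]
    - [-5,0,0.25]
    - [-5,0,0.15]
    - [-5,0,0.07]
    - [-5,0,0]
  twist: [0,0,0,0,0,0,0]
  fingers: [1.5,1.5,1.5,1.5,1.5,1.5,1.5]

```text
time_s: 17.6
tool_pos: [0.4454, 0.0225, 0.1219]
orientation: [-0.383, 1.536, 0.382]
ft_force: [1.1, -0.6, 2.0]
finger_gap: 0.0203
```

Request:
carry_out:
  offset:
    - [0,0,0.5]
    - [1.3,1.3,0.5]
    - [2.5,2.5,0.4]
    - [2.5,2.5,0.25]
    - [2.5,2.5,0.15]
    - [2.5,2.5,0.07]
    - [2.5,2.5,0]
  twist: [0,0,0,0,0,0,0]
  fingers: [1.5,1.5,1.5,1.5,1.5,1.5,1.5]

```text
time_s: 18.48
tool_pos: [0.4698, 0.0472, 0.122]
orientation: [-0.382, 1.537, 0.382]
ft_force: [-1.1, -0.7, 2.9]
finger_gap: 0.0205
```

Request:
carry_out:
  offset:
    - [0,0,0.5]
    - [0,-2.5,0.5]
    - [0,-5,0.4]
    - [0,-5,0.25]
    - [0,-5,0.15]
    - [0,-5,0.07]
    - [0,-5,0]
  twist: [0,0,0,0,0,0,0]
  fingers: [1.5,1.5,1.5,1.5,1.5,1.5,1.5]

```text
time_s: 19.35
tool_pos: [0.47, -0.002, 0.1218]
orientation: [-0.383, 1.537, 0.383]
ft_force: [-0.1, 0.8, -2.1]
finger_gap: 0.0206
```

Request:
carry_out:
  offset:
    - [0,0,0.5]
    - [0,2.5,0.5]
    - [0,5,0.4]
    - [0,5,0.2]
    - [0,5,0.08]
    - [0,5,0]
    - [0,5,-0.08]
    - [0,5,-0.15]
  twist: [0,0,0,0,0,0,0,0]
  fingers: [1.5,1.5,1.5,1.5,1.5,1.5,1.5,1.5]

```text
time_s: 20.35
tool_pos: [0.47, 0.0472, 0.1205]
orientation: [-0.382, 1.537, 0.382]
ft_force: [-1.3, -0.8, 3.7]
finger_gap: 0.0206
```

Request:
carry_out:
  offset:
    - [0,0,0.5]
    - [0,-2.5,0.5]
    - [0,-5,0.4]
    - [0,-5,0.25]
    - [0,-5,0.15]
    - [0,-5,0.07]
    - [0,-5,0]
  twist: [0,0,0,0,0,0,0]
  fingers: [1.5,1.5,1.5,1.5,1.5,1.5,1.5]

```text
time_s: 21.22
tool_pos: [0.4701, -0.002, 0.1205]
orientation: [-0.383, 1.536, 0.383]
ft_force: [0.2, 0.3, 3.1]
finger_gap: 0.0203
```

```bash
python3 - <<'E'
from h import *
im=bot.capture('scene')[:,:,::-1]
cv2.imwrite('pics/h5.png',cv2.resize(im[150:240,240:330],(540,540),interpolation=cv2.INTER_CUBIC))
E
python3 st.py
```

```text
21.27 [ 0.4701 -0.002   0.1204] [1.36 1.13 0.88] [ 0.3  -0.05 -0.04] 0.0204
```

View pics/h5.png

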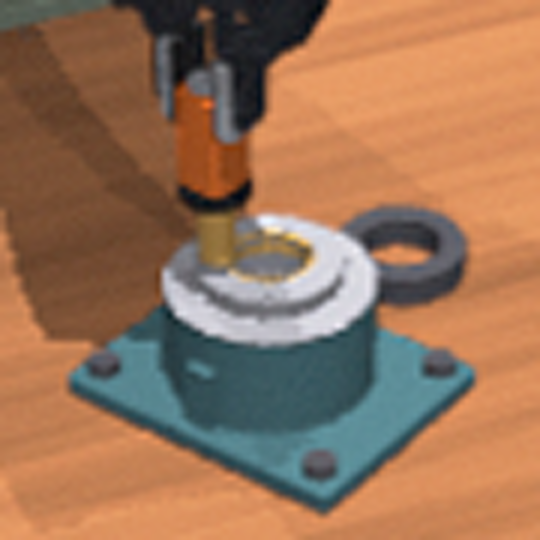

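The picture shows the nose on the −y rim (crop 215,255) with the flange nearly level. I'll carry on around to ±x at this level.

Request:
carry_out:
  offset:
    - [0,0,0.5]
    - [1.3,1.3,0.5]
    - [2.5,2.5,0.4]
    - [2.5,2.5,0.22]
    - [2.5,2.5,0.14]
    - [2.5,2.5,0.07]
    - [2.5,2.5,0]
  twist: [0,0,0,0,0,0,0]
  fingers: [1.5,1.5,1.5,1.5,1.5,1.5,1.5]

```text
time_s: 22.15
tool_pos: [0.4948, 0.0223, 0.1204]
orientation: [-0.382, 1.537, 0.382]
ft_force: [-0.8, -0.3, 1.1]
finger_gap: 0.0205
```

Request:
carry_out:
  offset:
    - [0,0,0.5]
    - [-2.5,0,0.5]
    - [-5,0,0.4]
    - [-5,0,0.22]
    - [-5,0,0.14]
    - [-5,0,0.07]
    - [-5,0,0]
  twist: [0,0,0,0,0,0,0]
  fingers: [1.5,1.5,1.5,1.5,1.5,1.5,1.5]

```text
time_s: 23.02
tool_pos: [0.4453, 0.0225, 0.1203]
orientation: [-0.383, 1.537, 0.382]
ft_force: [0.4, 0.1, 0.1]
finger_gap: 0.0206
```

Request:
carry_out:
  offset:
    - [0,0,0.5]
    - [1.3,1.3,0.5]
    - [2.5,2.5,0.3]
    - [2.5,2.5,0.12]
    - [2.5,2.5,0.04]
    - [2.5,2.5,-0.03]
    - [2.5,2.5,-0.1]
  twist: [0,0,0,0,0,0,0]
  fingers: [1.5,1.5,1.5,1.5,1.5,1.5,1.5]

```text
time_s: 23.9
tool_pos: [0.4699, 0.0472, 0.1196]
orientation: [-0.382, 1.537, 0.382]
ft_force: [-1.1, -0.1, 3.7]
finger_gap: 0.0206
```

Request:
carry_out:
  offset:
    - [0,0,0.5]
    - [0,-2.5,0.5]
    - [0,-5,0.4]
    - [0,-5,0.22]
    - [0,-5,0.14]
    - [0,-5,0.07]
    - [0,-5,0]
  twist: [0,0,0,0,0,0,0]
  fingers: [1.5,1.5,1.5,1.5,1.5,1.5,1.5]

```text
time_s: 24.78
tool_pos: [0.4701, -0.002, 0.1195]
orientation: [-0.383, 1.536, 0.383]
ft_force: [-0.8, -0.6, 4.1]
finger_gap: 0.0201
```

Request:
carry_out:
  offset:
    - [0,0,0.5]
    - [1.3,1.3,0.5]
    - [2.5,2.5,0.3]
    - [2.5,2.5,0.12]
    - [2.5,2.5,0.04]
    - [2.5,2.5,-0.03]
    - [2.5,2.5,-0.1]
  twist: [0,0,0,0,0,0,0]
  fingers: [1.5,1.5,1.5,1.5,1.5,1.5,1.5]

```text
time_s: 25.65
tool_pos: [0.4949, 0.0223, 0.1186]
orientation: [-0.382, 1.537, 0.382]
ft_force: [-1.7, 0.4, 4.0]
finger_gap: 0.0207
```

Request:
carry_out:
  offset:
    - [0,0,0.5]
    - [-2.5,0,0.5]
    - [-5,0,0.4]
    - [-5,0,0.22]
    - [-5,0,0.14]
    - [-5,0,0.07]
    - [-5,0,0]
  twist: [0,0,0,0,0,0,0]
  fingers: [1.5,1.5,1.5,1.5,1.5,1.5,1.5]

```text
time_s: 26.52
tool_pos: [0.4454, 0.0225, 0.1184]
orientation: [-0.383, 1.536, 0.382]
ft_force: [0.5, 0.5, 4.9]
finger_gap: 0.0204
```

Request:
carry_out:
  offset:
    - [0,0,0.5]
    - [1.3,1.3,0.5]
    - [2.5,2.5,0.3]
    - [2.5,2.5,0.12]
    - [2.5,2.5,0.04]
    - [2.5,2.5,-0.03]
    - [2.5,2.5,-0.1]
  twist: [0,0,0,0,0,0,0]
  fingers: [1.5,1.5,1.5,1.5,1.5,1.5,1.5]

```text
time_s: 27.4
tool_pos: [0.4699, 0.0472, 0.1177]
orientation: [-0.382, 1.537, 0.382]
ft_force: [-2.6, -0.3, 13.6]
finger_gap: 0.0205
```

Request:
carry_out:
  offset:
    - [0,0,0.5]
    - [0,-2.5,0.5]
    - [0,-5,0.4]
    - [0,-5,0.22]
    - [0,-5,0.14]
    - [0,-5,0.07]
    - [0,-5,0]
  twist: [0,0,0,0,0,0,0]
  fingers: [1.5,1.5,1.5,1.5,1.5,1.5,1.5]

```text
time_s: 28.28
tool_pos: [0.4702, -0.0021, 0.1178]
orientation: [-0.383, 1.536, 0.383]
ft_force: [-2.5, -1.9, 15.2]
finger_gap: 0.0205
```

```bash
python3 st.py; python3 st.py
```

```text
28.27 [ 0.4702 -0.0021  0.1178] [-2.53 -1.92 15.24] [-0.52  0.6  -0.03] 0.0205
28.27 [ 0.4702 -0.0021  0.1178] [-2.53 -1.92 15.24] [-0.52  0.6  -0.03] 0.0205
```

Request:
carry_out:
  offset:
    - [0,0,0.02]
  twist: [0]
  fingers: [1.5]

```text
time_s: 28.4
tool_pos: [0.4701, -0.0021, 0.118]
orientation: [-0.383, 1.536, 0.383]
ft_force: [-1.2, -1.7, 8.0]
finger_gap: 0.02
```

Request:
carry_out:
  offset:
    - [0,0,0]
  twist: [0]
  fingers: [1.5]

```text
time_s: 28.52
tool_pos: [0.4701, -0.0021, 0.1179]
orientation: [-0.383, 1.536, 0.383]
ft_force: [-1.3, -1.6, 8.5]
finger_gap: 0.0202
```

Request:
carry_out:
  offset:
    - [0,0,0.5]
    - [1.3,1.3,0.5]
    - [2.5,2.5,0.3]
    - [2.5,2.5,0.16]
    - [2.5,2.5,0.1]
    - [2.5,2.5,0.06]
    - [2.5,2.5,0.04]
    - [2.5,2.5,0.04]
  twist: [0,0,0,0,0,0,0,0]
  fingers: [1.5,1.5,1.5,1.5,1.5,1.5,1.5,1.5]

```text
time_s: 29.52
tool_pos: [0.4949, 0.0224, 0.1182]
orientation: [-0.382, 1.537, 0.382]
ft_force: [-1.7, 0.1, 5.7]
finger_gap: 0.0204
```

Request:
carry_out:
  offset:
    - [0,0,-0.02]
    - [0,0,-0.02]
  twist: [0,0]
  fingers: [1.5,1.5]

```text
time_s: 29.78
tool_pos: [0.495, 0.0224, 0.118]
orientation: [-0.383, 1.537, 0.382]
ft_force: [-1.5, 0.2, 7.4]
finger_gap: 0.0202
```

Request:
carry_out:
  offset:
    - [0,0,-0.02]
    - [0,0,-0.02]
    - [0,0,-0.02]
  twist: [0,0,0]
  fingers: [1.5,1.5,1.5]

```text
time_s: 30.15
tool_pos: [0.4951, 0.0224, 0.1179]
orientation: [-0.383, 1.536, 0.382]
ft_force: [-1.3, 0.2, 9.1]
finger_gap: 0.0206
```

Request:
carry_out:
  offset:
    - [0,0,0.5]
    - [-2.5,0,0.5]
    - [-5,0,0.3]
    - [-5,0,0.16]
    - [-5,0,0.1]
    - [-5,0,0.06]
    - [-5,0,0.03]
    - [-5,0,0]
    - [-5,0,0]
  twist: [0,0,0,0,0,0,0,0,0]
  fingers: [1.5,1.5,1.5,1.5,1.5,1.5,1.5,1.5,1.5]

```text
time_s: 31.28
tool_pos: [0.4455, 0.0225, 0.1179]
orientation: [-0.383, 1.536, 0.382]
ft_force: [-1.7, 0.7, 9.6]
finger_gap: 0.0205
```

Request:
carry_out:
  offset:
    - [0,0,0.5]
    - [1.3,1.3,0.5]
    - [2.5,2.5,0.3]
    - [2.5,2.5,0.16]
    - [2.5,2.5,0.1]
    - [2.5,2.5,0.06]
    - [2.5,2.5,0.03]
    - [2.5,2.5,0]
    - [2.5,2.5,0]
  twist: [0,0,0,0,0,0,0,0,0]
  fingers: [1.5,1.5,1.5,1.5,1.5,1.5,1.5,1.5,1.5]

```text
time_s: 32.4
tool_pos: [0.47, 0.0474, 0.1179]
orientation: [-0.382, 1.536, 0.382]
ft_force: [-0.7, -0.2, 8.5]
finger_gap: 0.0204
```

Request:
carry_out:
  offset:
    - [0,0,-0.02]
    - [0,0,-0.04]
    - [0,0,-0.04]
  twist: [0,0,0]
  fingers: [1.5,1.5,1.5]

```text
time_s: 32.78
tool_pos: [0.4701, 0.0473, 0.1177]
orientation: [-0.382, 1.536, 0.382]
ft_force: [-2.6, 0.4, 12.9]
finger_gap: 0.0207
```

Request:
carry_out:
  offset:
    - [0,0,-0.02]
    - [0,0,-0.02]
    - [0,0,-0.02]
    - [0,0,-0.02]
  twist: [0,0,0,0]
  fingers: [1.5,1.5,1.5,1.5]

```text
time_s: 33.28
tool_pos: [0.4701, 0.0473, 0.1175]
orientation: [-0.382, 1.536, 0.382]
ft_force: [-1.7, 0.5, 14.3]
finger_gap: 0.0202
```

Request:
carry_out:
  offset:
    - [0,0,0.5]
    - [0,-2.5,0.5]
    - [0,-5,0.3]
    - [0,-5,0.16]
    - [0,-5,0.12]
    - [0,-5,0.09]
    - [0,-5,0.06]
    - [0,-5,0.04]
    - [0,-5,0.04]
  twist: [0,0,0,0,0,0,0,0,0]
  fingers: [1.5,1.5,1.5,1.5,1.5,1.5,1.5,1.5,1.5]

```text
time_s: 34.4
tool_pos: [0.4701, -0.0023, 0.1178]
orientation: [-0.383, 1.536, 0.382]
ft_force: [-1.8, -4.7, 12.0]
finger_gap: 0.0207
```

Request:
carry_out:
  offset:
    - [0,0,-0.02]
    - [0,0,-0.02]
    - [0,0,-0.02]
  twist: [0,0,0]
  fingers: [1.5,1.5,1.5]

```text
time_s: 34.78
tool_pos: [0.4702, -0.0023, 0.1177]
orientation: [-0.383, 1.536, 0.382]
ft_force: [-1.5, -4.8, 13.1]
finger_gap: 0.0206
```

Request:
carry_out:
  offset:
    - [0,0,0.5]
    - [1.3,1.3,0.5]
    - [2.5,2.5,0.3]
    - [2.5,2.5,0.16]
    - [2.5,2.5,0.12]
    - [2.5,2.5,0.08]
    - [2.5,2.5,0.05]
    - [2.5,2.5,0.02]
    - [2.5,2.5,0.01]
    - [2.5,2.5,0.01]
  twist: [0,0,0,0,0,0,0,0,0,0]
  fingers: [1.5,1.5,1.5,1.5,1.5,1.5,1.5,1.5,1.5,1.5]

```text
time_s: 36.02
tool_pos: [0.4951, 0.0225, 0.1178]
orientation: [-0.382, 1.536, 0.382]
ft_force: [0.1, 2.8, 9.8]
finger_gap: 0.0205
```

Request:
carry_out:
  offset:
    - [0,0,0.5]
    - [-2.5,0,0.5]
    - [-5,0,0.3]
    - [-5,0,0.16]
    - [-5,0,0.12]
    - [-5,0,0.08]
    - [-5,0,0.05]
    - [-5,0,0.02]
    - [-5,0,0]
    - [-5,0,0]
  twist: [0,0,0,0,0,0,0,0,0,0]
  fingers: [1.5,1.5,1.5,1.5,1.5,1.5,1.5,1.5,1.5,1.5]

```text
time_s: 37.28
tool_pos: [0.4453, 0.0223, 0.1176]
orientation: [-0.383, 1.536, 0.382]
ft_force: [-3.1, -1.6, 14.0]
finger_gap: 0.0204
```

Request:
carry_out:
  offset:
    - [0,0,-0.01]
    - [0,0,-0.01]
    - [0,0,-0.01]
    - [0,0,-0.01]
  twist: [0,0,0,0]
  fingers: [1.5,1.5,1.5,1.5]

```text
time_s: 37.78
tool_pos: [0.4453, 0.0223, 0.1176]
orientation: [-0.382, 1.536, 0.382]
ft_force: [-3.2, -1.7, 16.2]
finger_gap: 0.0201
```

Request:
carry_out:
  offset:
    - [0,0,0.5]
    - [2.5,0,0.5]
    - [5,0,0.3]
    - [5,0,0.16]
    - [5,0,0.1]
    - [5,0,0.06]
    - [5,0,0.03]
    - [5,0,0]
    - [5,0,-0.02]
    - [5,0,-0.02]
  twist: [0,0,0,0,0,0,0,0,0,0]
  fingers: [1.5,1.5,1.5,1.5,1.5,1.5,1.5,1.5,1.5,1.5]

```text
time_s: 39.02
tool_pos: [0.4955, 0.0225, 0.1178]
orientation: [-0.383, 1.535, 0.382]
ft_force: [3.5, 1.0, 12.8]
finger_gap: 0.0202
```

Request:
carry_out:
  offset:
    - [0,0,2]
    - [0,0,5]
    - [-0.3,-3,7]
    - [-0.7,-8,7]
    - [-1.1,-13,7]
    - [-1.6,-18,7]
    - [-2,-23,7]
    - [-2.5,-28,7]
    - [-2.9,-33,7]
    - [-3.05,-34.2,7]
  twist: [0,0,0,0,0,0,0,0,0,0]
  fingers: [1.5,1.5,1.5,1.5,1.5,1.5,1.5,1.5,1.5,1.5]

```text
time_s: 40.28
tool_pos: [0.4625, -0.3221, 0.1865]
orientation: [-0.38, 1.539, 0.38]
ft_force: [-0.8, 1.0, -3.3]
finger_gap: 0.0206
```

Request:
carry_out:
  offset:
    - [0,0,-0.5]
    - [0,0,-0.5]
  twist: [0,0]
  fingers: [1.5,1.5]

```text
time_s: 40.52
tool_pos: [0.4646, -0.3177, 0.1815]
orientation: [-0.383, 1.537, 0.385]
ft_force: [-0.2, 0.6, -3.3]
finger_gap: 0.0206
```

```bash
python3 - <<'E'
from h import *
im=[bot.capture(n)[:,:,::-1] for n in('scene','top')]
cv2.imwrite('pics/h6.png',np.hstack([cv2.resize(im[0][110:260,60:210],(400,400),interpolation=cv2.INTER_CUBIC),cv2.resize(im[1][220:320,360:460],(400,400),interpolation=cv2.INTER_CUBIC)]))
cv2.imwrite('pics/cup6.png',np.hstack([cv2.resize(im[0][150:240,240:330],(400,400),interpolation=cv2.INTER_CUBIC),cv2.resize(im[1][215:305,215:305],(400,400),interpolation=cv2.INTER_CUBIC)]))
s=bot.read_state();print(s['tool_pos'],s['ft_force'],s['wrist_torque'])
E
```

```text
[ 0.46478634 -0.31815028  0.18194758] [ 0.5616433   0.38974174 -1.69023157] [ 0.01899906  0.03824294 -0.01068501]
```

View pics/h6.png

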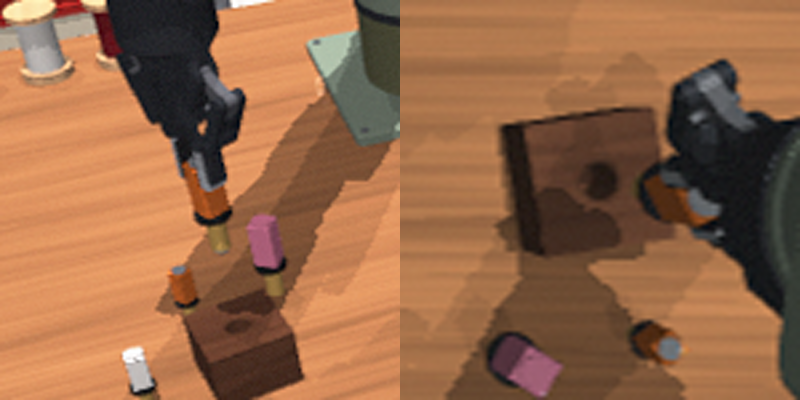

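View pics/cup6.png

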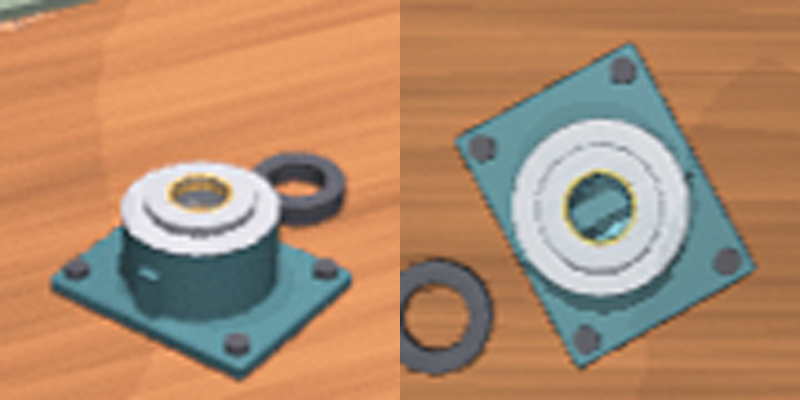

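Request:
carry_out:
  offset:
    - [0,0,-3]
    - [0,0,-6]
    - [0,0,-7]
    - [0,0,-7.3]
    - [0,0,-7.5]
  twist: [0,0,0,0,0]
  fingers: [1.5,1.5,1.5,1.5,1.5]

```text
time_s: 41.25
tool_pos: [0.4649, -0.3196, 0.1077]
orientation: [-0.383, 1.536, 0.382]
ft_force: [0.4, -0.1, -1.7]
finger_gap: 0.0206
```

Request:
carry_out:
  offset:
    - [0,0,-0.5]
    - [0,0,-1]
    - [0,0,-1.5]
    - [0,0,-2]
    - [0,0,-2.5]
    - [0,0,-2.5]
  twist: [0,0,0,0,0,0]
  fingers: [1.5,1.5,1.5,1.5,1.5,1.5]

```text
time_s: 42.0
tool_pos: [0.4643, -0.3194, 0.0816]
orientation: [-0.382, 1.537, 0.383]
ft_force: [-0.7, -0.3, -2.7]
finger_gap: 0.0204
```

Free entry into the hole. Commanded z is 0.0826, and the drift should seat near 0.068.

Request:
carry_out:
  offset:
    - [0,0,-0.4]
    - [0,0,-0.8]
    - [0,0,-1.1]
    - [0,0,-1.25]
    - [0,0,-1.35]
    - [0,0,-1.35]
  twist: [0,0,0,0,0,0]
  fingers: [1.5,1.5,1.5,1.5,1.5,1.5]

```text
time_s: 42.75
tool_pos: [0.4645, -0.3195, 0.0685]
orientation: [-0.383, 1.537, 0.383]
ft_force: [-0.3, -0.3, -2.4]
finger_gap: 0.0205
```

Request:
carry_out:
  offset:
    - [0,0,-0.07]
    - [0,0,-0.12]
  twist: [0,0]
  fingers: [1.5,1.5]

```text
time_s: 43.0
tool_pos: [0.4647, -0.3196, 0.0679]
orientation: [-0.383, 1.536, 0.382]
ft_force: [-2.6, 2.6, 15.9]
finger_gap: 0.0207
```

Seated: the force rises at TCP 0.068, the same height as at the grasp, so the drift didn't slip in the grip. I'll ease off, open the fingers and retreat upward.

Request:
carry_out:
  offset:
    - [0,0,0.05]
    - [0,0,0.05]
    - [0,0,0.05]
    - [0,0,0.05]
    - [0,0,0.05]
  twist: [0,0,0,0,0]
  fingers: [2.6,3.2,4,4.5,4.5]

```text
time_s: 43.62
tool_pos: [0.4645, -0.3195, 0.0677]
orientation: [-0.383, 1.537, 0.383]
ft_force: [0.0, 0.8, 0.4]
finger_gap: 0.0448
```

Request:
carry_out:
  offset:
    - [0,0,1]
    - [0,0,3]
    - [0,0,6]
    - [0,0,10]
    - [0,0,14]
    - [-3,8,16]
    - [-3,12,16]
    - [-3,12,16]
  twist: [0,0,0,0,0,0,0,0]
  fingers: [4.5,4.5,4.5,4.5,4.5,4.5,4.5,4.5]

```text
time_s: 44.62
tool_pos: [0.4346, -0.1958, 0.2292]
orientation: [-0.386, 1.534, 0.387]
ft_force: [0.5, -0.5, 0.2]
finger_gap: 0.0451
```

```bash
python3 - <<'E'
from h import *
im=[bot.capture(n)[:,:,::-1] for n in('scene','top')]
cv2.imwrite('pics/h7.png',np.hstack([cv2.resize(im[0][150:270,80:200],(400,400),interpolation=cv2.INTER_CUBIC),cv2.resize(im[1][220:320,360:460],(400,400),interpolation=cv2.INTER_CUBIC)]))
cv2.imwrite('pics/full7.png',np.hstack([cv2.resize(i,(400,300)) for i in im]))
for n in('scene','top'):
    print([(np.round(d['point'],1),round(d['p'],2)) for d in bot.pinpoint(n,'drift_grip')],[(np.round(d['point'],1),round(d['p'],2)) for d in bot.pinpoint(n,'cup_top')])
s=bot.read_state();print(s['time_s'],s['tool_pos'],s['ft_force'],s['finger_gap'])
E
```

```text
[(array([140.4, 220.8]), 0.88), (array([109.6, 250.6]), 0.71), (array([159.7, 198.7]), 0.5)] [(array([284.7, 193.6]), 0.58)]
[(array([259.3, 261.1]), 0.47), (array([449.4, 253.1]), 0.42)] [(array([260.5, 259.6]), 0.9)]
44.925 [ 0.43434237 -0.20045183  0.22764251] [ 0.51867691  0.33109321 -0.33587979] 0.04499546366759298
```

View pics/h7.png

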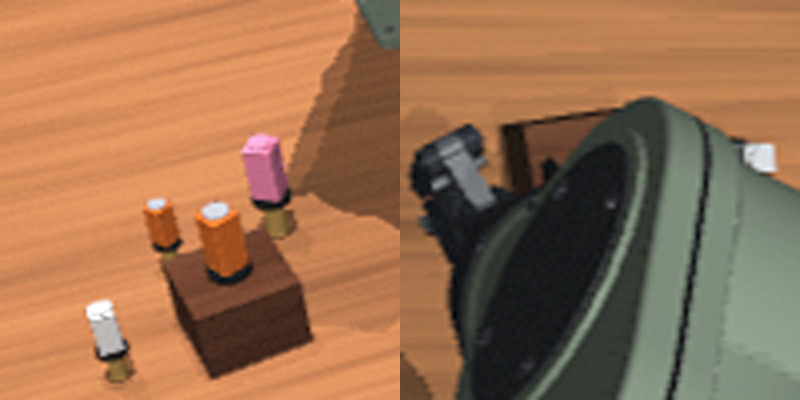

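View pics/full7.png

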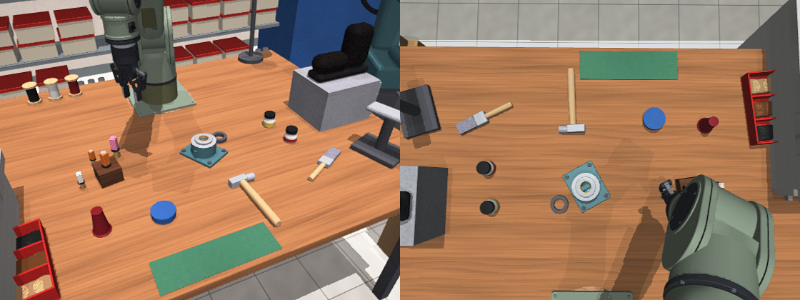

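The drift stands upright in the stand, released (crop 222,245), its collar on the mouth. The cup is flat in the bore and the bystanders are where they were.

```bash
python3 -c "
from cell import bot
print(bot.job_done())"
```

```text
the job is handed in; nothing more can be done
None
```

I drove the cup home with the drift, put the drift back upright in its stand, and handed the job in at about 45 s of the 72 s allowed. No verdict was reported.

- **Driving:** I took the larger orange drift from the stand. I tapped the cup down alternately at +x, −x, +y and −y, in levels of 1 to 1.5 mm. It had started high on the +x/+y side, so −y got its first contact later than the others.
- **Home check:** All four sides stopped firmly at the same drift height, within about 0.2 mm. They held steady presses of about 15.5 to 19 N, with the drift's weight allowed for. The highest press I read was about 19 N, but readings came only at the end of each move, so brief peaks in between weren't seen.
- **Drift return:** It seated at the same gripper height at which I had grasped it, so it did not slip in the grip. The last scene picture shows it upright with its collar on the stand, the gripper clear and the other things unmoved.

**Less certain:**
- The top view of the stand was blocked by the arm in the last picture.
- I didn't measure the cup's height above the bracket. From a travel of roughly 6 mm I put the flange about 3 to 5 mm above the face; the limit is 5.5 mm.
- At +y the drift still sank about 0.4 mm as the press rose from 11 to 17 N. I took that as the arm giving, since a side that is not home would have moved at about 3 N.

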